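Unpin a tested link bar from the angled clevis fixture

TASK

The link bar in the angled clevis fixture has been tested: draw the red-knobbed clevis pin straight out along its sloping bore without forcing it, and hang it upright by its flange, well inside the notch of the fixture's side bracket. Only when the pin is parked, slide the bar up out of the fork and lay it flat on the floor of the green tray, in the gap between the two tested bars, which also stay flat in the tray. Leave the calliper, the hex key and the two check weights where they are.

Things in the scene. Friction and masses are not known exactly. Their poses are not given: they have to be found in the camera images.
- fixture: Clevis fixture, fixed: aluminium base plate 100 x 156 x 12 mm (x -50..50, y -45..111), on it a blue angle block 48 mm wide whose face slopes at 35 degrees, carrying a steel fork. Origin on the bench under the fork's centre; z up, +x the high side of the slope, +y the bracket's side. In its frame up the slope is u = (0.819, 0, 0.574), out of the slope n = (-0.574, 0, 0.819)
- bore_mouth (a point): Centre of the bore's mouth on the top of the fork's upper cheek, at (-8.5, 0, 97.1) mm in the fixture's frame, same axes. The bore, 11.6 mm in diameter, runs along n through the upper cheek (10 mm thick), the gap with the bar's eye, and 20 mm into the lower cheek
- fork_seat (a point): Centre of the fork's gap on the bore's axis, at (0, 0, 85) mm in the fixture's frame, same axes. Both cheeks are 30 mm wide (y) and reach along u from 26 mm below to 18 mm above this point; the gap is 9.6 mm high, closed at its low end, open at the high end and the sides
- park_notch (a point): Where the centre of the pin's flange underside lies when parked: on top of the dark bracket plate (5 mm thick, 40 mm wide in y), at (-30.5, 80, 75) mm in the fixture's frame, same axes. The notch, 13 mm wide, is open to -x (mouth 19.5 mm from this point) and ends 6.5 mm to +x; the bracket's leg stands 21 mm to +x; 63 mm free below
- clevis_pin: Steel clevis pin with red knob, 60 g. Origin: centre of the flange's underside; z along the axis to the knob. Shank 10 mm in diameter, 38 mm long below the origin; flange 22 mm in diameter, z 0..4; knob 18 mm in diameter, z 4..34. At the start fully home in the bore, its z along n (35 degrees from vertical), flange on the upper cheek
- pin_tip (a point): Tip of the pin's shank, 38 mm below its origin
- link_bar: Tested link bar, aluminium, 84 x 22 x 8 mm, about 40 g, with a 12 mm eye 13 mm from each end. Origin: centre of its underside; x along its length, z through its thickness. At the start its lower end is in the fork, the pin through one eye, x up the slope (along u); about 52 mm of it stand free beyond the fork's upper end, with air below
- bar_mid (a point): Centre of the link bar, 4 mm above its origin; 28 mm up the slope from fork_seat at the start
- tray: Green shallow tray, fixed to the bench, outside 90 (x) x 130 (y) x 24 mm, walls and floor 2 mm; origin: centre of its underside
- tray_floor (a point): Centre of the tray's inner floor, axes as the tray (y along its long side); the gap between the two tested bars is centred here and is 39 mm wide in x
- tested_bar_0: Tested bar, like the link bar, lying flat in the tray along its long side (tray y), at about tray x = -30 mm. Origin: centre of its underside
- tested_bar_1: The other tested bar, at about tray x = +30 mm
- caliper: Digital calliper, 74 x 237 x 16 mm, lying on the bench between robot and fixture; origin: centre of its underside. Bystander
- hex_key: Black hex key, 30 x 82 x 6 mm, lying on the bench; origin: centre of its underside. Bystander
- weight_large: Check weight with a knob, 33 mm in diameter, 42 mm high, behind the fixture; origin: centre of its underside. Bystander
- weight_small: Check weight with a knob, 27 mm in diameter, 35 mm high, behind the fixture; origin: centre of its underside. Bystander
There are look-alikes about, which are no part of the job. What is shaped like the link_bar but pink is not meant.

How it is judged:
By the outcome, as a careful person would: the job done as asked, in the order asked, and still so for the second after the job is handed in, with the robot touching nothing.
It also fails if it takes over 61 s, if anything falls off the work surface, if the arm or the gripper's body presses on something with over 40 N, if the wrist force passes 120 N, or if a joint passes its speed limit or range.

ROBOT

A 6-joint arm with a two-finger parallel gripper is mounted at the origin on a cart in front of the work surface, level with it; the furniture and walls round the work are solid. World frame = base frame: x ahead of the robot, y to its left, z up, the work surface at z = 0. Lengths are in m, angles in rad, forces in N, time in s.
With the tool pointing down it reaches from about 0.25 to 0.725 m from the base axis. Payload 4 kg.
Tool frame: the origin (TCP) lies on the centre line of the jaws, within the pads' length; the fingertips stand 22 mm ahead of it and the grasp point (between the pads) lies 3 mm ahead of it (bot.tip_reach is the distance from the TCP to the fingertips, in m); z points along the fingers, y is the line along which they close (so a half turn about z gives the same grasp; the last joint's range is limited). The gripper opens to 85 mm and grips with 20 to 120 N. Pads are 22 mm wide; open, the fingers measure 114 mm over their backs; the gripper's body (76 mm by 85 mm) begins 54 mm behind the grasp point. The pads swing forward as they close: fully open they stand 13 mm farther back than shut.
Start: joints at [1.348, 0.241, 0.005, 1.335, 0, 1.571], TCP at [0.11, 0.488, 0.253] pointing down, gripper open.
Joint ranges: [-2.72, 2.72], [-1.05, 1.87], [-1.09, 1.28], [-1.99, 2.15], [-1.42, 1.44], [-3.14, 3.14]. Speed limits (rad/s): [2.79, 2.79, 3.14, 3.14, 3.14, 3.14].

INTERFACE

Orientations are given as a unit quaternion [x, y, z, w].
In Python, from workcell import bot gives the robot as it stands. The module is installed in compiled form; this text tells all that it offers.
- The arm moves only by the tool apply_moves, never from a script. Its argument "commands" is a list of rows, each a list of 4 numbers: the shift along the tool's x, y, z scaled (see below), then the turn about the tool's z scaled (see below). In form: [[tx, ty, tz, roll], ...]. A call has exactly 5 rows; each row shifts and turns the commanded pose from where the row before left it, along the tool's axes as they then stand; what a row does not reach is not made up. The controller multiplies each number of a shift by 20 mm and each number of a turn by 60 degrees. A row lasts 1/12 s, in which the tool goes at most 41.7 mm and 7.16 degrees, less where a joint would pass 70% of its speed; a pose out of reach is approached as far as the arm can. A call with a number of a shift or a turn outside -1 to 1 is refused whole. A call with a gripper value outside its range is refused whole. "claw" is the closure, from 0 (fully open) to 1 (shut), set as the call begins (left out, the last holds). The fingers move at their own pace and stop on an object; the grip force is fixed at half the most. Time passes only in rows, so rows that do not move let the fingers close, or fill a call up. It gives the time, the measured TCP pose, the force, the opening and the grip force at its end, in the units of the state.
- bot.get_obs(): the state, without advancing time (a new reading comes with each control period).
- bot.camera(name): name is "side" or "top"; returns a dict with "image" (384x512x3 uint8, blue, green, red), "camera_matrix" (3x3 intrinsics, pixels), "R" (3x3) and "t" (3): a world point X has camera coordinates R X + t. Camera axes: x right, y down, z forward; pixel columns grow to the right and rows downward; lengths in m; the calibration is good to about 2 mm. A picture is of the moment at which its call begins. There is no depth.
- bot.job_done(): hands the job in; it is judged then, once.
The state is a dict: "clock": time; "joint_pos": joint angles; "joint_vel": joint speeds; "tau": joint torques, N m; "eef_pos": TCP position; "tool_rot": TCP orientation; "ft_force": force on the tool from outside, world axes, zero at the start; "ft_torque": the same for the moment, N m; "grip_width": finger opening in m; "grasp_force": force on a finger pad.
Only numpy, scipy, OpenCV 4.12 (cv2) and the standard library are available. Lean on these libraries where they do the work, as an engineer would, in place of code of your own. Each camera call takes 0.05 s, during which the arm holds its last target. There are 200 camera calls.

## Working session

There is one attempt and no reset: what is moved stays moved. The work goes in short steps, Python scripts to look and compute and a tool call to move; the robot and the scene stay as the last step left them, time stands still between calls to the robot, and variables do not carry over. Pictures are saved under pics/ and viewed, at most 10 in all, crops included, and the job is handed in when it is done.

Besides the shell and the picture viewer there is one more tool, called as name([rows], argument=value, ...), one row to a line, values as JSON. apply_moves: Moves the arm, as the interface text tells. Shifts and turns lie within -1 to 1; 1 stands for 20 mm of shift or 60 degrees of turn. Its arguments: {"type":"object","properties":{"commands":{"type":"array","items":{"type":"array","items":{"type":"number","minimum":-1,"maximum":1}}},"claw":{"type":"number"}},"required":["commands"]}

```bash
mkdir -p pics; ls
python3 - <<'E'
from workcell import bot
import cv2,pickle,numpy as np
o=bot.get_obs()
for k,v in o.items(): print(k,np.round(v,4))
print(bot.tip_reach)
d={n:bot.camera(n) for n in("top","side")}
pickle.dump(d,open('c0.pkl','wb'))
for n in d:
    c=d[n];print(n,np.round(c['camera_matrix'],1).tolist(),'centre',np.round(-c['R'].T@c['t'],3),np.round(c['R'],3).tolist())
    cv2.imwrite(f'pics/{n}0.png',cv2.resize(c['image'],None,fx=1.5,fy=1.5,interpolation=cv2.INTER_CUBIC))
E
```

```text
pics
clock 0.0
joint_pos [ 1.348   0.2414  0.0037  1.3352 -0.      1.5708]
joint_vel [ 0.0001 -0.0011 -0.0006  0.0026  0.0011 -0.0017]
tau [-1.10000e-03 -3.72319e+01  2.52407e+01  1.70000e-02 -1.00000e-04
 -0.00000e+00]
eef_pos [0.1103 0.4871 0.2524]
tool_rot [ 1.112e-01  9.938e-01 -1.100e-03 -1.000e-04]
ft_force [ 0.2647 -0.2655 -0.2603]
ft_torque [-0.0189  0.0196  0.0208]
grasp_force 0.0
grip_width 0.0853
0.022
top [[361.6, 0.0, 260.3], [0.0, 361.6, 193.5], [0.0, 0.0, 1.0]] centre [0.406 0.025 1.217] [[0.01, -1.0, 0.024], [-0.994, -0.013, -0.112], [0.112, -0.022, -0.993]]
side [[469.8, 0.0, 254.9], [0.0, 469.8, 196.1], [0.0, 0.0, 1.0]] centre [0.264 1.214 0.568] [[-0.971, -0.237, 0.023], [-0.106, 0.343, -0.933], [0.214, -0.909, -0.358]]
```

View pics/top0.png

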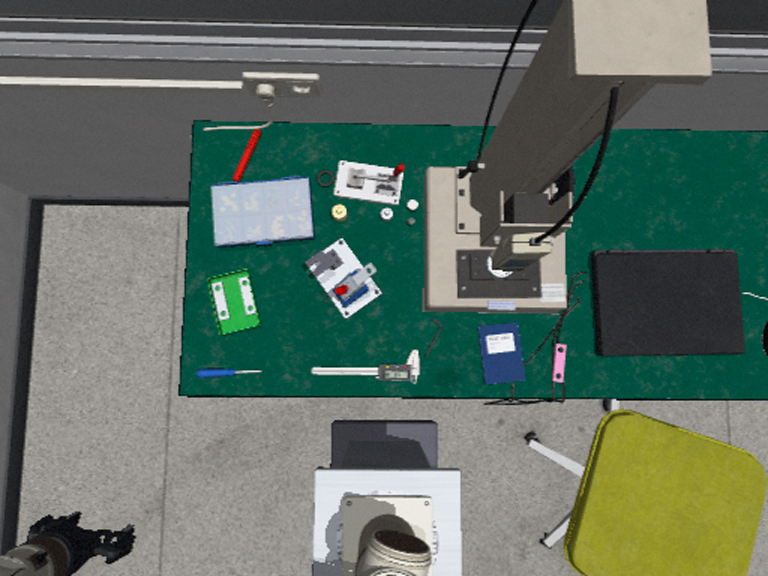

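View pics/side0.png

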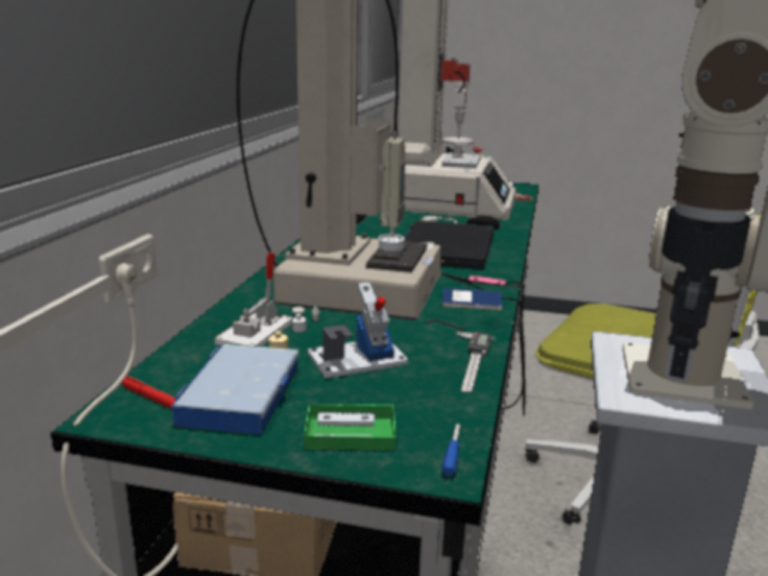

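```bash
cat > h.py <<'E'
import cv2,numpy as np,pickle
from workcell import bot
def ray(c,px):
    K,R,t=c['camera_matrix'],np.array(c['R']),np.array(c['t'])
    d=R.T@np.linalg.inv(K)@np.array([px[0],px[1],1.]);return -R.T@t,d
def onplane(c,px,z):
    o,d=ray(c,px);return o+d*(z-o[2])/d[2]
def tri(c1,p1,c2,p2):
    o1,d1=ray(c1,p1);o2,d2=ray(c2,p2);d1/=np.linalg.norm(d1);d2/=np.linalg.norm(d2)
    s=np.linalg.lstsq(np.c_[d1,-d2],o2-o1,rcond=None)[0];a=o1+s[0]*d1;b=o2+s[1]*d2
    return (a+b)/2,np.linalg.norm(a-b)
def proj(c,X):
    p=c['camera_matrix']@(np.array(c['R'])@np.array(X)+np.array(c['t']));return p[:2]/p[2]
E
python3 - <<'E'
from h import *
d=pickle.load(open('c0.pkl','rb'))
def crop(n,x,y,w,h,s):
    return cv2.resize(d[n]['image'][y:y+h,x:x+w],(w*s,h*s),interpolation=cv2.INTER_CUBIC)
a=crop('top',195,150,70,70,6); b=crop('top',130,170,55,70,6); cv2.imwrite('pics/t1.png',np.hstack([a,b]))
cv2.imwrite('pics/s1.png',crop('side',195,175,90,75,8))
E
```

```text
(no output)
```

View pics/t1.png

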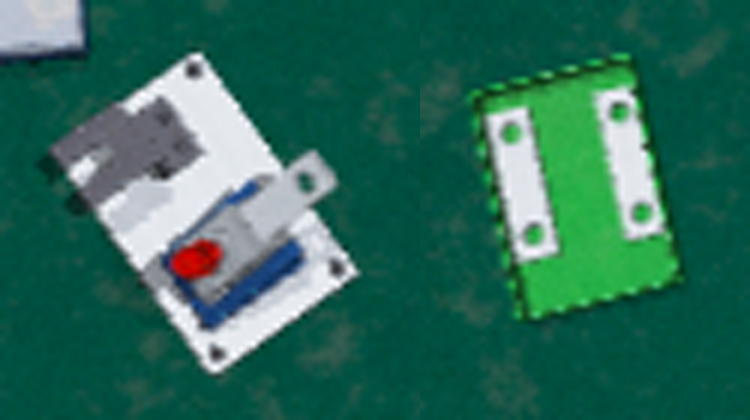

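View pics/s1.png

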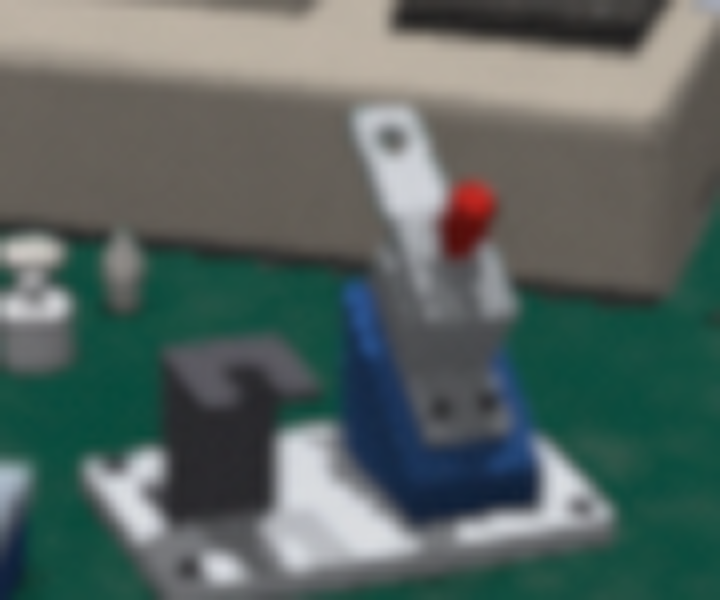

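```bash
cat > m1.py <<'E'
from h import *
d=pickle.load(open('c0.pkl','rb'));T,S=d['top'],d['side']
pt=lambda x,y:((x+.5)/6-.5+195,(y+.5)/6-.5+150)
ps=lambda x,y:((x+.5)/8-.5+195,(y+.5)/8-.5+175)
C=[(T,pt(198,52),(50,111,12)),(T,pt(358,272),(50,-45,12)),(T,pt(211,376),(-50,-45,12)),
(S,ps(614,512),(-50,-45,12)),(S,ps(82,462),(50,111,12)),
(T,pt(307,180),(44.8,0,120.3)),(S,ps(391,138),(44.8,0,120.3))]
def fit(C):
    W=np.array([onplane(c,p,f[2]/1000)[:2] for c,p,f in C]);F=np.array([f[:2] for *_,f in C])/1000
    a=F-F.mean(0);b=W-W.mean(0);th=np.arctan2((a[:,0]*b[:,1]-a[:,1]*b[:,0]).sum(),(a*b).sum())
    R=np.array([[np.cos(th),-np.sin(th)],[np.sin(th),np.cos(th)]]);t=W.mean(0)-R@F.mean(0)
    return th,t,1000*(W-F@R.T-t)
for sub in(C,[c for c in C if c[0] is T],[c for c in C if c[0] is S]):
    th,t,r=fit(sub);print('yaw',np.degrees(th).round(2),t.round(4),r.round(1).tolist())
def cents(c,m,n=2):
    k,l,s,ce=cv2.connectedComponentsWithStats(m.astype('uint8'));o=np.argsort(-s[1:,4])[:n]+1
    return [(s[i].tolist(),ce[i].round(2).tolist()) for i in o]
for n,c,roi in(('top',T,(195,150,70,70)),('side',S,(195,175,90,75))):
    x,y,w,h=roi;im=c['image'].astype(int);m=(im[...,2]>130)&(im[...,1]<80)&(im[...,0]<80);k=np.zeros_like(m);k[y:y+h,x:x+w]=m[y:y+h,x:x+w]
    print(n,cents(c,k,1))
    if n=='top':pr=cents(c,k,1)[0][1]
    else:ps_=cents(c,k,1)[0][1]
print('knob tri',tri(T,pr,S,ps_))
# tray
im=T['image'].astype(int);g=(im[...,1]>110)&(im[...,2]<90)&(im[...,0]<110)
g[:,:130]=0;g[:,185:]=0;g[:170]=0;g[240:]=0
g=cv2.morphologyEx(g.astype('uint8'),cv2.MORPH_CLOSE,np.ones((9,9)))
cn=max(cv2.findContours(g,0,1)[0],key=cv2.contourArea);r=cv2.minAreaRect(cn);bx=cv2.boxPoints(r);print('tray rect',r)
print([onplane(T,p,.024).round(4).tolist() for p in bx])
hole=lambda x,y:((x-420+.5)/6-.5+130,(y+.5)/6-.5+170)
H=[onplane(T,hole(*q),.010) for q in((511,133),(533,233),(619,112),(641,212))];print('holes',np.round(H,4).tolist())
print('len',np.linalg.norm(H[1]-H[0]),np.linalg.norm(H[3]-H[2]),'mid',np.mean(H,0).round(4))
v=H[0]-H[1]+H[2]-H[3];print('ang',np.degrees(np.arctan2(v[1],v[0])))
# outer corners clicked
Q=[onplane(T,hole(*q),.024) for q in((473,90),(632,55),(683,282),(527,320))]
print('tray corners mid',np.mean(Q,0).round(4),[np.linalg.norm(Q[i]-Q[(i+1)%4]).round(4) for i in range(4)]);v=Q[0]-Q[3]+Q[1]-Q[2];print(np.degrees(np.arctan2(v[1],v[0])))
E
python3 m1.py
```

```text
yaw -53.41 [0.5432 0.0853] [[-1.6, -1.2], [-0.0, 0.1], [0.5, 0.6], [1.0, -1.0], [-0.8, 0.1], [2.1, -3.7], [-1.1, 5.2]]
yaw -53.69 [0.5435 0.0843] [[-2.0, 0.3], [-0.0, 1.0], [0.1, 1.3], [1.9, -2.6]]
yaw -53.21 [0.5429 0.0866] [[1.3, -2.1], [-0.4, -1.7], [-0.9, 3.8]]
top [([224, 190, 8, 6, 31], [227.26, 192.74])]
side [([251, 198, 6, 4, 18], [253.72, 199.44])]
knob tri (array([0.52958682, 0.10109697, 0.12019713]), np.float64(0.002299237225165937))
tray rect ((154.71803283691406, 200.80162048339844), (39.108463287353516, 28.629915237426758), 76.75947570800781)
[[0.5635, 0.4083, 0.024], [0.5866, 0.3177, 0.024], [0.4609, 0.2835, 0.024], [0.4385, 0.3733, 0.024]]
holes [[0.5431, 0.3838, 0.01], [0.4876, 0.3692, 0.01], [0.5557, 0.3246, 0.01], [0.4999, 0.3102, 0.01]]
len 0.05743001019020183 0.057545854983511675 mid [0.5216 0.3469 0.01  ]
ang 14.596099958046544
tray corners mid [0.5127 0.3414 0.024 ] [np.float64(0.0887), np.float64(0.1292), np.float64(0.0865), np.float64(0.1307)]
15.117488651271747
```

apply_moves([
  [0,0,0,0.113],
  [0,0,0,0.113],
  [0,0,0,0.113],
  [0,0,0,0.113],
  [0,0,0,0.113],
], claw=0)

```text
clock: 0.52
eef_pos: [0.1104, 0.4873, 0.2527]
tool_rot: [0.399, 0.917, -0.001, 0.0]
ft_force: [-0.6, -0.8, 0.4]
grip_width: 0.0856
grasp_force: 0.0
```

apply_moves([
  [0,0,0,0.113],
  [-1,0.19,0,0],
  [-1,0.19,0,0],
  [-1,0.19,0,0],
  [-1,0.19,0,0],
])

```text
clock: 0.93
eef_pos: [0.1706, 0.4315, 0.2527]
tool_rot: [0.449, 0.893, -0.001, 0.0]
ft_force: [0.3, -0.2, 0.4]
grip_width: 0.0858
grasp_force: 0.0
```

apply_moves([
  [-1,0.19,0,0],
  [-1,0.19,0,0],
  [-1,0.19,0,0],
  [-1,0.19,0,0],
  [-1,0.19,0,0],
])

```text
clock: 1.35
eef_pos: [0.2456, 0.3624, 0.2529]
tool_rot: [0.45, 0.893, -0.0, -0.0]
ft_force: [0.4, -0.2, 0.2]
grip_width: 0.0853
grasp_force: 0.0
```

apply_moves([
  [-1,0.19,0,0],
  [-1,0.19,0,0],
  [-1,0.19,0,0],
  [-1,0.19,0,0],
  [-1,0.19,0,0],
])

```text
clock: 1.77
eef_pos: [0.3204, 0.2934, 0.2529]
tool_rot: [0.45, 0.893, -0.0, -0.0]
ft_force: [0.5, 0.1, -0.8]
grip_width: 0.0852
grasp_force: 0.0
```

apply_moves([
  [-1,0.19,0,0],
  [-1,0.19,0,0],
  [-1,0.19,0,0],
  [-1,0.19,0,0],
  [-1,0.19,0,0],
])

```text
clock: 2.18
eef_pos: [0.3952, 0.2244, 0.2529]
tool_rot: [0.45, 0.893, -0.0, -0.0]
ft_force: [-0.4, -0.1, 0.0]
grip_width: 0.0854
grasp_force: 0.0
```

```bash
cat >> h.py <<'E'
from scipy.spatial.transform import Rotation as Ro
O=np.array([.5432,.0853,0]);YAW=-53.4
def fx(p): return O+Ro.from_euler('z',YAW,degrees=True).apply(np.array(p)/1000)
def invfx(X): return 1000*Ro.from_euler('z',-YAW,degrees=True).apply(np.array(X)-O)
def need(X):
    o=bot.get_obs();R=Ro.from_quat(o['tool_rot']);
    print('from',np.round(o['eef_pos'],4),'fix',invfx(o['eef_pos']).round(1),'to',np.round(X,4),'tool shift/20mm',(R.inv().apply(np.array(X)-o['eef_pos'])*50).round(3),'ft',np.round(o['ft_force'],1))
E
python3 -c "
from h import *
need(fx((-25.4,0,180)))"
```

```text
from [0.3952 0.2244 0.2529] fix [-200.   -35.9  252.9] to [0.5281 0.1057 0.18  ] tool shift/20mm [-8.727  1.805  3.642] ft [-0.4 -0.1  0. ]
```

apply_moves([
  [-0.9,0.2,0.2,0],
  [-0.9,0.2,0.2,0],
  [-0.9,0.2,0.2,0],
  [-0.9,0.2,0.2,0],
  [-0.9,0.2,0.2,0],
])

```text
clock: 2.6
eef_pos: [0.4648, 0.1642, 0.2326]
tool_rot: [0.45, 0.893, -0.0, -0.0]
ft_force: [-1.3, -0.2, 0.4]
grip_width: 0.0857
grasp_force: 0.0
```

apply_moves([
  [-0.9,0.2,0.5,0],
  [-0.9,0.2,0.5,0],
  [-0.9,0.2,0.5,0],
  [-0.9,0.2,0.5,0],
  [-0.63,0,0.6,0],
])

```text
clock: 3.02
eef_pos: [0.529, 0.1057, 0.1805]
tool_rot: [0.45, 0.893, 0.0, 0.0]
ft_force: [0.6, -0.6, 0.6]
grip_width: 0.0849
grasp_force: 0.0
```

Run:
```python
from h import *
need(fx((-25.4,0,124.5)))
d={n:bot.camera(n) for n in("top","side")};pickle.dump(d,open('c1.pkl','wb'))
o=bot.get_obs()['eef_pos']
a=d['top']['image'][150:230,180:270];b=d['side']['image'][130:245,195:300]
a=cv2.resize(a,None,fx=4.4,fy=4.4,interpolation=2);b=cv2.resize(b,None,fx=3.8,fy=3.8,interpolation=2)
h=max(a.shape[0],b.shape[0]);p=lambda i:cv2.copyMakeBorder(i,0,h-i.shape[0],0,0,0)
cv2.imwrite('pics/c1.png',np.hstack([p(a),p(b)]))
for n in d: print(n,proj(d[n],o),proj(d[n],o-[0,0,.022]))
```

```text
from [0.529  0.1057 0.1805] fix [-24.8   0.8 180.5] to [0.5281 0.1057 0.1245] tool shift/20mm [ 0.032 -0.04   2.802] ft [ 0.6 -0.6  0.6]
top [224.65205802 191.72620837] [225.20561103 192.59873399]
side [254.43245495 178.83477053] [254.23824021 186.91261587]
```

View pics/c1.png

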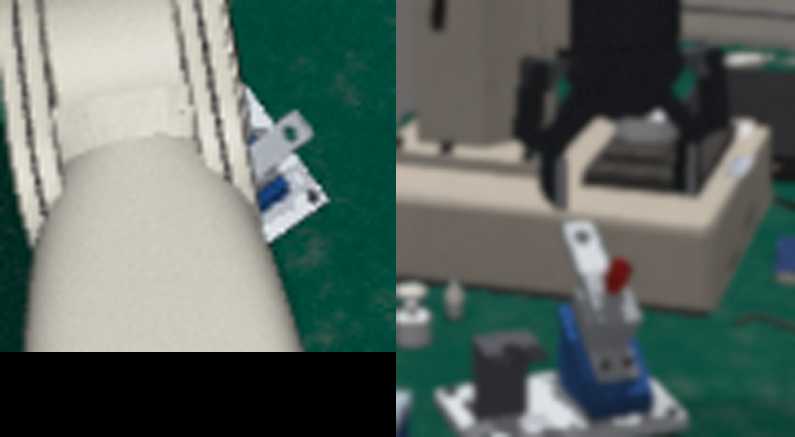

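apply_moves([
  [0.03,-0.04,0.7,0],
  [0,0,0.7,0],
  [0,0,0.7,0],
  [0,0,0.6,0],
  [0,0,0.1,0],
])

```text
clock: 3.53
eef_pos: [0.5244, 0.1069, 0.1233]
tool_rot: [0.449, 0.893, -0.001, -0.002]
ft_force: [-0.7, -0.4, -0.8]
grip_width: 0.0853
grasp_force: 0.0
```

apply_moves([
  [0,0,0,0],
  [0,0,0,0],
  [0,0,0,0],
  [0,0,0,0],
  [0,0,0,0],
], claw=0.65)

```text
clock: 3.95
eef_pos: [0.5272, 0.1068, 0.1261]
tool_rot: [0.45, 0.893, 0.001, 0.001]
ft_force: [-1.0, 0.5, 1.5]
grip_width: 0.0298
grasp_force: 0.0
```

Run:
```python
from h import *
need(fx((-25.4,0,124.5)));print(bot.get_obs()['grip_width'])
d={n:bot.camera(n) for n in("side",)};pickle.dump(d,open('c2.pkl','wb'))
b=d['side']['image'][150:225,225:300]
cv2.imwrite('pics/c2.png',cv2.resize(b,None,fx=8,fy=8,interpolation=2))
```

```text
from [0.5272 0.1068 0.1261] fix [-2.680e+01 -1.000e-01  1.261e+02] to [0.5281 0.1057 0.1245] tool shift/20mm [-0.069  0.003  0.082] ft [-1.   0.5  1.5]
0.029785124237433142
```

View pics/c2.png

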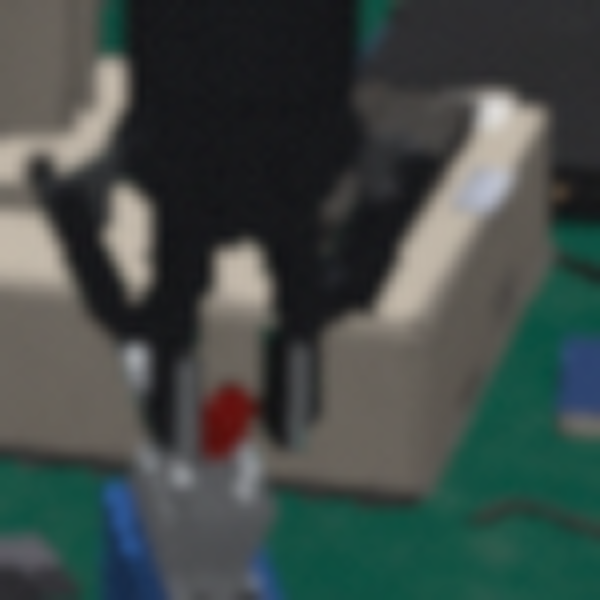

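apply_moves([
  [-0.03,0.02,0.05,0],
  [0,0,0,0],
  [0,0,0,0],
  [0,0,0,0],
  [0,0,0,0],
], claw=1)

```text
clock: 4.42
eef_pos: [0.5277, 0.1064, 0.1247]
tool_rot: [0.45, 0.893, 0.0, 0.0]
ft_force: [-1.2, 0.2, 5.0]
grip_width: 0.0151
grasp_force: 58.6
```

apply_moves([
  [0,0,0,0],
  [0,0,0,0],
  [0,0,0,0],
  [0,0,0,0],
  [0,0,0,0],
])

```text
clock: 4.83
eef_pos: [0.5277, 0.1063, 0.1247]
tool_rot: [0.45, 0.893, 0.0, 0.0]
ft_force: [-0.7, -0.6, 6.4]
grip_width: 0.0149
grasp_force: 58.7
```

Run:
```python
from h import *
need(fx((-25.4,0,124.5)));o=bot.get_obs();R=Ro.from_quat(o['tool_rot']);print(R.inv().apply(o['ft_force']).round(1),R.inv().apply(o['ft_torque']).round(2))
```

```text
from [0.5277 0.1063 0.1247] fix [-2.610e+01  1.000e-01  1.247e+02] to [0.5281 0.1057 0.1245] tool shift/20mm [-0.037 -0.004  0.011] ft [-0.7 -0.6  6.4]
[-0.  -0.9 -6.4] [0.2  0.01 0.01]
```

Run:
```python
from h import *
d={n:bot.camera(n) for n in("side",)};pickle.dump(d,open('c3.pkl','wb'))
b=d['side']['image'][170:225,230:290]
cv2.imwrite('pics/c3.png',cv2.resize(b,None,fx=10,fy=10,interpolation=2))
```

```text
(no output)
```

View pics/c3.png

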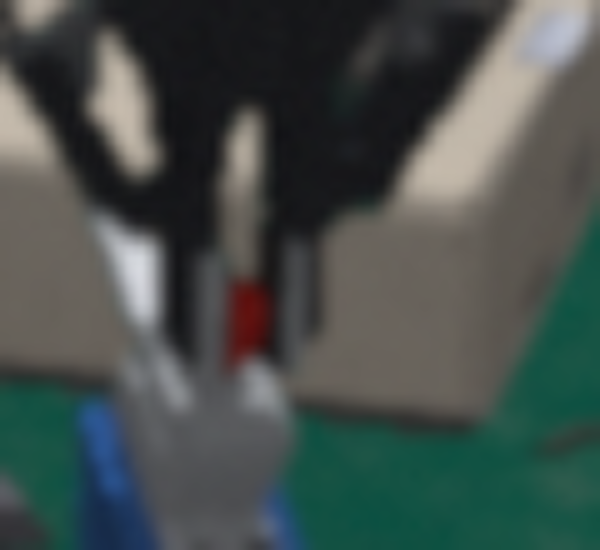

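apply_moves([
  [0.057,0,-0.082,0],
  [0.057,0,-0.082,0],
  [0.115,0,-0.164,0],
  [0.115,0,-0.164,0],
  [0.115,0,-0.164,0],
])

```text
clock: 5.3
eef_pos: [0.5217, 0.1137, 0.1375]
tool_rot: [0.45, 0.893, -0.0, -0.0]
ft_force: [1.0, -2.6, -1.2]
grip_width: 0.0147
grasp_force: 58.4
```

Run:
```python
from h import *
o=bot.get_obs();R=Ro.from_quat(o['tool_rot']);print(invfx(o['eef_pos']).round(1),R.inv().apply(o['ft_force']).round(1),R.inv().apply(o['ft_torque']).round(2),o['grip_width'])
c=bot.camera('side')
def red(c):
    im=c['image'].astype(int);m=(im[...,2]>70)&(im[...,1]<40)&(im[...,0]<40);m[:,:225]=0;m[:,300:]=0;m[:150]=0;m[240:]=0
    ys,xs=np.nonzero(m);return len(xs),xs.mean(),ys.mean(),np.percentile(ys,[0,100])
print(red(pickle.load(open('c3.pkl','rb'))['side']),red(c))
```

```text
[-35.6  -0.3 137.5] [-2.7 -0.7  1.2] [ 0.02 -0.51  0.02] 0.014684087732880569
(21, np.float64(254.04761904761904), np.float64(201.47619047619048), array([198., 205.])) (19, np.float64(255.8421052631579), np.float64(198.47368421052633), array([195., 202.]))
```

apply_moves([
  [0.1,0,-0.164,0],
  [0.11,0,-0.164,0],
  [0.115,0,-0.164,0],
  [0.115,0,-0.164,0],
  [0.115,0,-0.164,0],
])

```text
clock: 5.77
eef_pos: [0.515, 0.123, 0.1541]
tool_rot: [0.45, 0.893, 0.0, -0.0]
ft_force: [-0.3, -0.5, -1.1]
grip_width: 0.0147
grasp_force: 58.5
```

apply_moves([
  [0.115,0,-0.164,0],
  [0.115,0,-0.164,0],
  [0.17,0,-0.245,0],
  [0.17,0,-0.245,0],
  [0.17,0,-0.245,0],
])

```text
clock: 6.18
eef_pos: [0.5062, 0.1349, 0.1756]
tool_rot: [0.45, 0.893, 0.0, -0.0]
ft_force: [1.1, 0.1, -0.8]
grip_width: 0.015
grasp_force: 58.6
```

Run:
```python
from h import *
o=bot.get_obs();R=Ro.from_quat(o['tool_rot']);print(invfx(o['eef_pos']).round(1),R.inv().apply(o['ft_force']).round(1),R.inv().apply(o['ft_torque']).round(2),o['grip_width'])
d={n:bot.camera(n) for n in("side",)};pickle.dump(d,open('c4.pkl','wb'))
b=d['side']['image'][150:250,210:300]
cv2.imwrite('pics/c4.png',cv2.resize(b,None,fx=6,fy=6,interpolation=2))
```

```text
[-6.190e+01 -1.000e-01  1.756e+02] [-0.5  1.   0.8] [-0.    0.    0.07] 0.015041290376141917
```

View pics/c4.png

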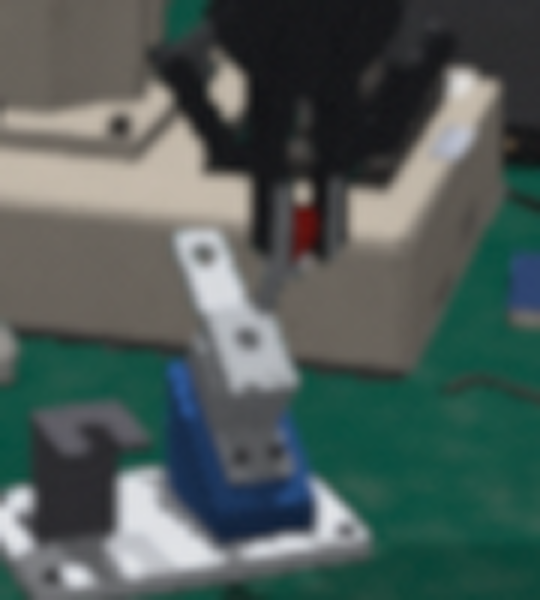

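apply_moves([
  [0.38,0.8,0,0],
  [0.38,0.8,0,0],
  [0.38,0.8,0,0],
  [0.38,0.8,0,0],
  [0.38,0.8,0,0],
])

```text
clock: 6.65
eef_pos: [0.5484, 0.2135, 0.1753]
tool_rot: [0.45, 0.893, 0.0, 0.0]
ft_force: [-0.1, 0.2, -1.1]
grip_width: 0.0144
grasp_force: 58.6
```

apply_moves([
  [0,0,0.6,0],
  [0,0,0.8,0],
  [0,0,0.8,0],
  [0,0,0.6,0],
  [0,0,0.3,0],
])

```text
clock: 7.07
eef_pos: [0.547, 0.2125, 0.1112]
tool_rot: [0.45, 0.893, -0.001, -0.001]
ft_force: [0.0, -0.4, -0.8]
grip_width: 0.0149
grasp_force: 58.7
```

Run:
```python
from h import *
o=bot.get_obs();R=Ro.from_quat(o['tool_rot']);print(invfx(o['eef_pos']).round(1),R.inv().apply(o['ft_force']).round(1),R.inv().apply(o['ft_torque']).round(2),o['grip_width'])
need(fx((-100,80,113)))
d={n:bot.camera(n) for n in("side","top")};pickle.dump(d,open('c5.pkl','wb'))
b=d['side']['image'][160:260,170:280]
cv2.imwrite('pics/c5.png',cv2.resize(b,None,fx=6,fy=6,interpolation=2))
```

```text
[-99.9  78.9 111.2] [-0.3 -0.2  0.8] [-0.02  0.05 -0.06] 0.014857656230217519
from [0.547  0.2125 0.1112] fix [-99.9  78.9 111.2] to [0.5478 0.2133 0.113 ] tool shift/20mm [ 0.008  0.056 -0.092] ft [ 0.  -0.4 -0.8]
```

View pics/c5.png

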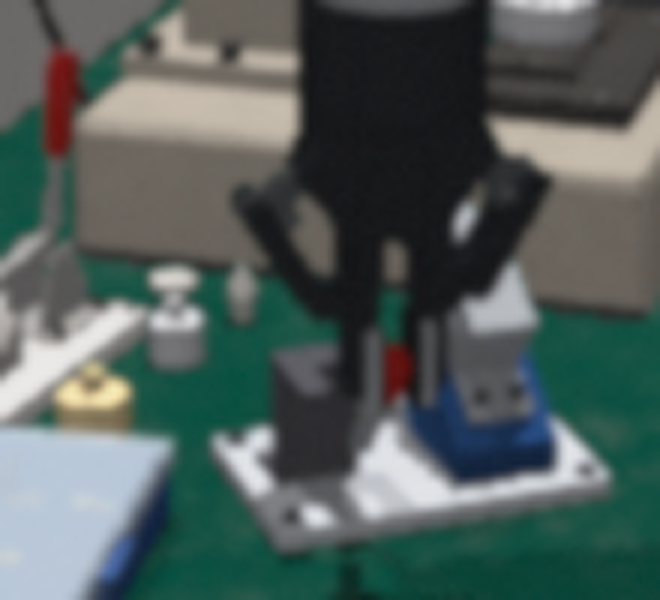

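apply_moves([
  [-0.43,0,0,0],
  [-0.43,0,0,0],
  [-0.43,0,0,0],
  [-0.43,0,0,0],
  [-0.35,0,0,0],
])

```text
clock: 7.58
eef_pos: [0.574, 0.1783, 0.1138]
tool_rot: [0.45, 0.893, 0.001, 0.001]
ft_force: [-1.7, 2.0, -1.1]
grip_width: 0.015
grasp_force: 58.7
```

```bash
cat > st.py <<'E'
from h import *
o=bot.get_obs();R=Ro.from_quat(o['tool_rot']);print(invfx(o['eef_pos']).round(1),'F',R.inv().apply(o['ft_force']).round(1),'T',R.inv().apply(o['ft_torque']).round(2),o['grip_width'].round(4),o['clock'])
E
python3 st.py
```

```text
Traceback (most recent call last):
  File "st.py", line 2, in <module>
    o=bot.get_obs();R=Ro.from_quat(o['tool_rot']);print(invfx(o['eef_pos']).round(1),'F',R.inv().apply(o['ft_force']).round(1),'T',R.inv().apply(o['ft_torque']).round(2),o['grip_width'].round(4),o['clock'])
                                                                                                                                                                          ^^^^^^^^^^^^^^^^^^^^^
AttributeError: 'float' object has no attribute 'round'
```

apply_moves([
  [-0.1,0,0,0],
  [-0.1,0,0,0],
  [-0.1,0,0,0],
  [-0.1,0,0,0],
  [-0.1,0,0,0],
])

```text
clock: 8.0
eef_pos: [0.576, 0.1744, 0.1124]
tool_rot: [0.448, 0.894, 0.001, -0.004]
ft_force: [-7.8, 10.0, -1.2]
grip_width: 0.0152
grasp_force: 59.0
```

```bash
sed -i "s/o\['grip_width'\].round(4)/round(o['grip_width'],4)/" st.py
python3 st.py
```

```text
[-52.   79.5 112.4] F [12.7 -0.3  1.3] T [-0.19  2.98  0.02] 0.0152 8.0
```

apply_moves([
  [-0.1,0,0,0],
  [-0.1,0,0,0],
  [-0.1,0,0,0],
  [-0.1,0,0,0],
  [0,0,0,0],
])

```text
clock: 8.42
eef_pos: [0.5793, 0.1686, 0.1112]
tool_rot: [0.448, 0.894, 0.001, -0.006]
ft_force: [-5.9, 10.5, -5.4]
grip_width: 0.0152
grasp_force: 59.2
```

```bash
python3 st.py
```

```text
[-45.3  78.7 111.2] F [11.9  1.6  5.5] T [-0.18  2.93 -0.04] 0.0152 8.4167
```

apply_moves([
  [-0.1,0.05,0,0],
  [-0.1,0,0,0],
  [-0.1,0,0,0],
  [-0.1,0,0,0],
  [0,0,0,0],
])

```text
clock: 8.83
eef_pos: [0.5847, 0.1623, 0.1112]
tool_rot: [0.448, 0.894, 0.0, -0.006]
ft_force: [-7.8, 8.8, -4.2]
grip_width: 0.0147
grasp_force: 59.2
```

```bash
python3 st.py
```

```text
[-37.1  79.2 111.2] F [11.7 -1.   4.3] T [ 0.03  2.77 -0.04] 0.0147 8.8333
```

apply_moves([
  [-0.1,0.02,0,0],
  [-0.08,0,0,0],
  [0,0,0,0],
  [0,0,0,0],
  [0,0,0,0],
])

```text
clock: 9.25
eef_pos: [0.5865, 0.1604, 0.1114]
tool_rot: [0.448, 0.894, 0.001, -0.006]
ft_force: [-8.6, 11.0, -1.2]
grip_width: 0.0148
grasp_force: 59.5
```

```bash
python3 st.py
```

```text
[-34.5  79.5 111.4] F [13.9 -0.3  1.3] T [ 0.21  3.32 -0.05] 0.0148 9.25
```

apply_moves([
  [0.2,0.02,0,0],
  [0.16,0,0,0],
  [0,0,0,0],
  [0,0,0,0],
  [0,0,0,0],
])

```text
clock: 9.67
eef_pos: [0.5863, 0.1629, 0.1126]
tool_rot: [0.449, 0.893, -0.0, -0.002]
ft_force: [-4.6, 3.5, -2.3]
grip_width: 0.0146
grasp_force: 59.4
```

```bash
python3 st.py
```

```text
[-36.6  80.8 112.6] F [ 5.6 -1.6  2.3] T [0.48 1.31 0.  ] 0.0146 9.6667
```

apply_moves([
  [0.1,-0.03,0,0],
  [0.03,0,0,0],
  [0,0,0.1,0],
  [0,0,0.1,0],
  [0,0,0,0],
])

```text
clock: 10.08
eef_pos: [0.5859, 0.1633, 0.1092]
tool_rot: [0.45, 0.893, -0.0, 0.001]
ft_force: [-1.3, -3.1, -0.3]
grip_width: 0.0148
grasp_force: 59.6
```

```bash
python3 st.py
```

```text
[-37.1  80.8 109.2] F [-1.7 -2.9  0.3] T [ 0.74 -0.1   0.  ] 0.0148 10.0833
```

apply_moves([
  [0,-0.07,0,0],
  [0,0,0.1,0],
  [0,0,0,0],
  [0,0,0,0],
  [0,0,0,0],
])

```text
clock: 10.5
eef_pos: [0.5856, 0.1633, 0.1084]
tool_rot: [0.45, 0.893, 0.001, 0.001]
ft_force: [-2.2, -2.6, 6.5]
grip_width: 0.0148
grasp_force: 60.5
```

```bash
python3 st.py
```

```text
[-37.4  80.5 108.4] F [-0.9 -3.3 -6.5] T [ 0.47 -0.15 -0.02] 0.0148 10.5
```

apply_moves([
  [0,-0.05,0.05,0],
  [0,0,0.1,0],
  [0,0,0,0],
  [0,0,0,0],
  [0,0,0,0],
])

```text
clock: 10.92
eef_pos: [0.5856, 0.1632, 0.1078]
tool_rot: [0.45, 0.893, 0.002, 0.002]
ft_force: [-3.0, -2.3, 15.3]
grip_width: 0.0147
grasp_force: 61.6
```

```bash
python3 st.py
python3 - <<'E'
from h import *
d={n:bot.camera(n) for n in("side","top")};pickle.dump(d,open('c6.pkl','wb'))
im=d['side']['image'].astype(int);m=(im[...,2]>60)&(im[...,1]<45)&(im[...,0]<45);m[:,:200]=0;m[:,270:]=0;m[:160]=0;m[250:]=0
ys,xs=np.nonzero(m);print(len(xs))
for y in sorted(set(ys)): print(y,xs[ys==y])
for p in((-30.5,80,75),(-30.5,80,79),(-30.5,80,109),(-30.5,80,37)): print(p,proj(d['side'],fx(p)).round(1))
E
```

```text
[-37.3  80.5 107.8] F [ -0.1  -3.7 -15.3] T [0.89 0.1  0.02] 0.0147 10.9167
46
210 [226 227]
211 [225 226 227 228]
212 [225 226 227 228 229]
213 [225 226 227 228 229]
214 [225 226 227 228 229]
215 [225 226 227 228 229]
216 [225 226 227 228 229]
217 [225 226 227 228 229]
218 [225 226 227 228 229]
219 [225 226 227]
220 [225 226]
(-30.5, 80, 75) [225.1 220.9]
(-30.5, 80, 79) [225.1 219.5]
(-30.5, 80, 109) [225.1 208.7]
(-30.5, 80, 37) [225.1 234.3]
```

apply_moves([
  [0,0,-0.12,0],
  [0,0,0,0],
  [0,0,0,0],
  [0,0,0,0],
  [0,0,0,0],
])

```text
clock: 11.43
eef_pos: [0.5851, 0.1634, 0.1081]
tool_rot: [0.45, 0.893, 0.001, 0.001]
ft_force: [-0.7, -0.6, 8.6]
grip_width: 0.0148
grasp_force: 60.3
```

apply_moves([
  [0,0,0,0],
  [0,0,0,0],
  [0,0,0,0],
  [0,0,0,0],
  [0,0,0,0],
], claw=0.6)

```text
clock: 11.85
eef_pos: [0.5834, 0.1628, 0.1059]
tool_rot: [0.45, 0.893, -0.0, -0.0]
ft_force: [0.1, 0.1, -0.0]
grip_width: 0.0342
grasp_force: 0.0
```

```bash
python3 st.py
python3 - <<'E'
from h import *
d={n:bot.camera(n) for n in("side","top")};pickle.dump(d,open('c7.pkl','wb'))
im=d['side']['image'].astype(int);m=(im[...,2]>60)&(im[...,1]<45)&(im[...,0]<45);m[:,:200]=0;m[:,270:]=0;m[:160]=0;m[250:]=0
ys,xs=np.nonzero(m);print(len(xs))
for y in sorted(set(ys)): print(y,xs[ys==y])
E
```

```text
[-38.3  78.5 105.9] F [-0.   0.2  0. ] T [ 0.   -0.   -0.05] 0.0342 11.85
60
209 [224 225 226]
210 [223 224 225 226 227]
211 [222 223 224 225 226 227]
212 [222 223 224 225 226 227]
213 [222 223 224 225 226 227]
214 [222 223 224 225 226 227]
215 [222 223 224 225 226 227]
216 [222 223 224 225 226 227]
217 [222 223 224 225 226 227]
218 [223 224 225 226 227]
219 [223 224 225 226]
220 [225]
```

apply_moves([
  [0,0,-0.4,0],
  [0,0,-0.6,0],
  [0,0,-0.9,0],
  [0,0,-0.9,0],
  [0,0,-0.4,0],
])

```text
clock: 12.37
eef_pos: [0.5849, 0.1632, 0.1737]
tool_rot: [0.45, 0.893, 0.001, 0.002]
ft_force: [0.4, -0.1, 0.6]
grip_width: 0.0341
grasp_force: 0.0
```

apply_moves([
  [-0.8,-0.78,0,0],
  [-0.8,-0.78,0,0],
  [-0.8,-0.78,0,0],
  [-0.8,-0.78,0,0],
  [-0.8,-0.78,0,0],
], claw=0.45)

```text
clock: 12.78
eef_pos: [0.5683, 0.0512, 0.1706]
tool_rot: [0.45, 0.893, 0.0, 0.0]
ft_force: [1.4, -0.5, -1.0]
grip_width: 0.0471
grasp_force: 0.0
```

apply_moves([
  [0,0,0,0],
  [0,0,0,0],
  [0,0,0,0],
  [0,0,0,0],
  [0,0,0,0],
])

```text
clock: 13.2
eef_pos: [0.5687, 0.0531, 0.1704]
tool_rot: [0.449, 0.894, 0.0, -0.0]
ft_force: [1.0, -0.3, 0.1]
grip_width: 0.0472
grasp_force: 0.0
```

```bash
python3 st.py
python3 - <<'E'
from h import *
need(fx((43,0.1,126)))
d={n:bot.camera(n) for n in("side","top")};pickle.dump(d,open('c8.pkl','wb'))
a=d['top']['image'][150:225,185:255];b=d['side']['image'][150:250,190:290]
a=cv2.resize(a,None,fx=5,fy=5,interpolation=2);b=cv2.resize(b,None,fx=4.4,fy=4.4,interpolation=2)
h=max(a.shape[0],b.shape[0]);p=lambda i:cv2.copyMakeBorder(i,0,h-i.shape[0],0,0,0)
cv2.imwrite('pics/c8.png',np.hstack([p(a),p(b)]))
def red(c,x0,x1,y0,y1,t=60):
    im=c['image'].astype(int);m=(im[...,2]>t)&(im[...,1]<45)&(im[...,0]<45)
    ys,xs=np.nonzero(m[y0:y1,x0:x1]);return len(xs),xs.mean()+x0,ys.mean()+y0
A=red(d['side'],200,270,190,240);print(A)
try:
    B=red(d['top'],185,250,140,215,100);print(B);P=tri(d['top'],B[1:],d['side'],A[1:]);print(P,invfx(P[0]))
except Exception as e:print(e)
E
```

```text
[ 41.1   1.3 170.4] F [-0.8  0.7 -0.1] T [-0.02  0.02 -0.02] 0.0472 13.2
from [0.5687 0.0531 0.1704] fix [ 41.1   1.3 170.4] to [0.5689 0.0508 0.126 ] tool shift/20mm [-0.097 -0.059  2.221] ft [ 1.  -0.3  0.1]
(61, np.float64(224.85245901639345), np.float64(214.72131147540983))
(12, np.float64(209.5), np.float64(174.0))
(array([0.59072141, 0.15960133, 0.09336318]), np.float64(0.0030653878076233)) [-31.31695752  82.45131842  93.36317792]
```

apply_moves([
  [-0.09,-0.06,0.5,0],
  [0,0,0.7,0],
  [0,0,0.7,0],
  [0,0,0.32,0],
  [0,0,0,0],
])

```text
clock: 13.72
eef_pos: [0.567, 0.0499, 0.1236]
tool_rot: [0.45, 0.893, -0.001, -0.002]
ft_force: [-0.7, -0.9, 0.4]
grip_width: 0.047
grasp_force: 0.0
```

apply_moves([
  [0,0,0,0],
  [0,0,0,0],
  [0,0,0,0],
  [0,0,0,0],
  [0,0,0,0],
], claw=1)

```text
clock: 14.13
eef_pos: [0.5693, 0.05, 0.1269]
tool_rot: [0.45, 0.893, 0.001, 0.001]
ft_force: [0.4, -0.3, 1.1]
grip_width: 0.0202
grasp_force: 58.8
```

```bash
python3 st.py
```

```text
[ 43.9  -0.  126.9] F [-0.5  0.2 -1.1] T [-0.09  0.05 -0.02] 0.0202 14.1333
```

apply_moves([
  [-0.082,0,-0.057,0],
  [-0.123,0,-0.086,0],
  [-0.164,0,-0.115,0],
  [-0.164,0,-0.115,0],
  [-0.164,0,-0.115,0],
])

```text
clock: 14.55
eef_pos: [0.5774, 0.0383, 0.1362]
tool_rot: [0.45, 0.893, -0.0, 0.0]
ft_force: [0.1, -0.0, -0.3]
grip_width: 0.0207
grasp_force: 58.7
```

```bash
python3 st.py
```

```text
[ 58.1  -0.6 136.2] F [-0.1  0.1  0.3] T [-0.02  0.03  0.05] 0.0207 14.55
```

Sliding freely with almost no force; continue well past the fork's end.

apply_moves([
  [-0.164,0,-0.115,0],
  [-0.164,0,-0.115,0],
  [-0.164,0,-0.115,0],
  [-0.2,0,-0.14,0],
  [-0.2,0,-0.14,0],
])

```text
clock: 14.97
eef_pos: [0.5879, 0.0241, 0.1486]
tool_rot: [0.45, 0.893, -0.0, 0.0]
ft_force: [0.4, -0.4, 0.0]
grip_width: 0.0203
grasp_force: 58.7
```

apply_moves([
  [-0.2,0,-0.14,0],
  [-0.2,0,-0.14,0],
  [-0.1,0,-0.4,0],
  [0,0,-0.7,0],
  [0,0,-0.7,0],
])

```text
clock: 15.38
eef_pos: [0.5933, 0.0161, 0.1903]
tool_rot: [0.45, 0.893, -0.0, -0.001]
ft_force: [-0.7, 0.6, -0.1]
grip_width: 0.0202
grasp_force: 58.7
```

```bash
python3 st.py
python3 - <<'E'
from h import *
d={n:bot.camera(n) for n in("side","top")};pickle.dump(d,open('c9.pkl','wb'))
# tray centre in tool-alignment terms
o=bot.get_obs();R=Ro.from_quat(o['tool_rot']).as_matrix();print('tool x ang',np.degrees(np.arctan2(R[1,0],R[0,0])),o['joint_pos'].round(3))
# tested bars: white blobs inside tray, original top picture and now
for n in('c0.pkl','c9.pkl'):
    c=pickle.load(open(n,'rb'))['top'];im=c['image'];m=(im.min(2)>150).astype('uint8');m[:,:136]=0;m[:,178:]=0;m[:180]=0;m[:,:][225:]=0
    for k in cv2.findContours(m,0,1)[0]:
        if cv2.contourArea(k)>60:
            r=cv2.minAreaRect(k);print(n,np.round(r[0],2),np.round(r[1],1),round(r[2],1),onplane(c,r[0],.010).round(4))
E
```

```text
[ 85.4  -1.  190.3] F [ 0.9 -0.2  0.1] T [-0.02 -0.01 -0.02] 0.0202 15.3833
tool x ang 126.5460657268626 [0.027 0.456 0.157 1.266 0.    0.96 ]
c0.pkl [146.42 200.13] [24.7  6.6] 77.5 [0.5151 0.377  0.01  ]
c0.pkl [164.35 196.69] [24.7  6.2] 77.0 [0.5274 0.3181 0.01  ]
c9.pkl [146.65 200.19] [24.5  6.2] 77.5 [0.515  0.3762 0.01  ]
c9.pkl [164.27 196.72] [24.3  6.1] 77.5 [0.5273 0.3184 0.01  ]
```

apply_moves([
  [0,0,-0.1,-0.114],
  [0,0,-0.1,-0.114],
  [0,0,-0.1,-0.114],
  [0,0,-0.1,-0.114],
  [0,0,-0.1,-0.114],
])

```text
clock: 15.9
eef_pos: [0.5933, 0.0164, 0.1994]
tool_rot: [0.164, 0.986, -0.0, -0.0]
ft_force: [0.1, -0.2, -0.5]
grip_width: 0.02
grasp_force: 58.7
```

apply_moves([
  [0,0,0,-0.114],
  [0,0,0,-0.114],
  [0,0,0,-0.114],
  [0,0,0,-0.114],
  [0,0,0,-0.112],
])

```text
clock: 16.32
eef_pos: [0.5933, 0.0164, 0.1993]
tool_rot: [-0.132, 0.991, 0.0, -0.0]
ft_force: [0.7, 0.2, 0.0]
grip_width: 0.02
grasp_force: 58.7
```

apply_moves([
  [-0.05,0.6,0,0],
  [-0.05,1,0,0],
  [-0.05,1,0,0],
  [-0.05,1,0,0],
  [-0.05,1,0,0],
])

```text
clock: 16.73
eef_pos: [0.5741, 0.1082, 0.1995]
tool_rot: [-0.127, 0.992, 0.0, -0.0]
ft_force: [0.5, -0.1, 0.2]
grip_width: 0.0206
grasp_force: 58.7
```

apply_moves([
  [-0.05,1,0,0],
  [-0.05,1,0,0],
  [-0.05,1,0,0],
  [-0.05,1,0,0],
  [-0.05,1,0,0],
])

```text
clock: 17.15
eef_pos: [0.5531, 0.2063, 0.1995]
tool_rot: [-0.128, 0.992, 0.0, -0.0]
ft_force: [-0.4, -0.4, -0.5]
grip_width: 0.0203
grasp_force: 58.7
```

apply_moves([
  [-0.05,1,0,0],
  [-0.05,1,0,0],
  [-0.05,1,0,0],
  [-0.05,0.6,0,0],
  [0,0,0,0],
])

```text
clock: 17.57
eef_pos: [0.5384, 0.278, 0.1995]
tool_rot: [-0.13, 0.992, 0.0, -0.0]
ft_force: [0.5, -0.5, 0.7]
grip_width: 0.0204
grasp_force: 58.7
```

```bash
python3 st.py
python3 - <<'E'
from h import *
need((.5237,.3476,.075))
o=bot.get_obs();R=Ro.from_quat(o['tool_rot']).as_matrix();print('tool x ang',np.degrees(np.arctan2(R[1,0],R[0,0])))
E
```

```text
[-157.6  111.1  199.5] F [-0.3 -0.6 -0.7] T [-0.04 -0.03 -0.02] 0.0204 17.5667
from [0.5384 0.278  0.1995] fix [-157.6  111.1  199.5] to [0.5237 0.3476 0.075 ] tool shift/20mm [-0.189  3.547  6.229] ft [ 0.5 -0.5  0.7]
tool x ang -165.05350835894765
```

apply_moves([
  [-0.05,0.8,0.2,0],
  [-0.05,0.9,0.2,0],
  [-0.05,0.9,0.2,0],
  [-0.04,0.7,0.2,0],
  [0,0.24,0.2,0],
])

```text
clock: 17.98
eef_pos: [0.5247, 0.3459, 0.1794]
tool_rot: [-0.129, 0.992, 0.0, -0.0]
ft_force: [-0.1, -0.3, -0.9]
grip_width: 0.0202
grasp_force: 58.7
```

apply_moves([
  [0,0,0.8,0],
  [0,0,1,0],
  [0,0,1,0],
  [0,0,1,0],
  [0,0,0.8,0],
])

```text
clock: 18.4
eef_pos: [0.5247, 0.3432, 0.0861]
tool_rot: [-0.128, 0.992, -0.001, -0.001]
ft_force: [0.5, 0.5, -0.5]
grip_width: 0.0206
grasp_force: 58.7
```

apply_moves([
  [0,0,0.5,0],
  [0,0,0.1,0],
  [0,0,0,0],
  [0,0,0,0],
  [0,0,0,0],
])

```text
clock: 18.82
eef_pos: [0.5261, 0.345, 0.0775]
tool_rot: [-0.129, 0.992, 0.001, 0.001]
ft_force: [-0.2, -0.4, -0.3]
grip_width: 0.0201
grasp_force: 58.7
```

```bash
python3 st.py
python3 - <<'E'
from h import *
need((.5237,.3476,.056))
d={n:bot.camera(n) for n in("side","top")};pickle.dump(d,open('c10.pkl','wb'))
a=d['top']['image'][165:240,125:195];b=d['side']['image'][215:305,190:280]
a=cv2.resize(a,None,fx=5,fy=5,interpolation=2);b=cv2.resize(b,None,fx=4.4,fy=4.4,interpolation=2)
h=max(a.shape[0],b.shape[0]);p=lambda i:cv2.copyMakeBorder(i,0,h-i.shape[0],0,0,0)
cv2.imwrite('pics/c10.png',np.hstack([p(a),p(b)]))
E
```

```text
[-218.7  141.1   77.5] F [ 0.3 -0.3  0.3] T [ 0.02 -0.01  0.04] 0.0201 18.8167
from [0.5261 0.345  0.0775] fix [-218.7  141.1   77.5] to [0.5237 0.3476 0.056 ] tool shift/20mm [0.085 0.155 1.073] ft [-0.2 -0.4 -0.3]
```

apply_moves([
  [0.08,0.13,0.3,0],
  [0,0,0.4,0],
  [0,0,0.3,0],
  [0,0,0.1,0],
  [0,0,0,0],
])

```text
clock: 19.33
eef_pos: [0.5225, 0.3466, 0.0537]
tool_rot: [-0.129, 0.992, -0.0, -0.001]
ft_force: [-2.0, -0.0, 5.0]
grip_width: 0.0206
grasp_force: 59.1
```

apply_moves([
  [0,0,0.1,0],
  [-0.03,0,0.1,0],
  [-0.03,0,0.1,0],
  [0,0,0,0],
  [0,0,0,0],
])

```text
clock: 19.75
eef_pos: [0.5256, 0.347, 0.0494]
tool_rot: [-0.129, 0.992, -0.0, 0.002]
ft_force: [1.0, -2.4, 6.7]
grip_width: 0.02
grasp_force: 59.8
```

```bash
python3 st.py; python3 -c "
from h import *
need((.5237,.3476,.056))"
```

```text
[-220.6  141.9   49.4] F [-0.4 -2.6 -6.7] T [ 0.44  0.13 -0.14] 0.02 19.75
from [0.5256 0.347  0.0494] fix [-220.6  141.9   49.4] to [0.5237 0.3476 0.056 ] tool shift/20mm [ 0.082  0.054 -0.332] ft [ 1.  -2.4  6.7]
```

apply_moves([
  [-0.05,0,0.1,0],
  [-0.05,0,0.1,0],
  [-0.05,0,0.1,0],
  [-0.05,0,0.1,0],
  [-0.05,0,0.1,0],
])

```text
clock: 20.17
eef_pos: [0.5309, 0.3488, 0.0399]
tool_rot: [-0.129, 0.992, 0.0, 0.002]
ft_force: [0.8, -1.0, 8.7]
grip_width: 0.0201
grasp_force: 60.4
```

```bash
python3 st.py; python3 -c "
from h import *
need((.5334,.3502,.0345))"
```

```text
[-218.9  147.2   39.9] F [-0.5 -1.1 -8.7] T [ 0.37  0.21 -0.11] 0.0201 20.1667
from [0.5309 0.3488 0.0399] fix [-218.9  147.2   39.9] to [0.5334 0.3502 0.0345] tool shift/20mm [-0.136  0.036  0.27 ] ft [ 0.8 -1.   8.7]
```

apply_moves([
  [-0.06,0.01,0.09,0],
  [-0.06,0.01,0.09,0],
  [0,0,0,0],
  [0,0,0,0],
  [0,0,0,0],
])

```text
clock: 20.58
eef_pos: [0.5329, 0.3496, 0.0359]
tool_rot: [-0.129, 0.992, 0.0, 0.002]
ft_force: [2.0, -1.2, 5.7]
grip_width: 0.0205
grasp_force: 60.5
```

```bash
python3 st.py; python3 -c "
from h import *
need((.5334,.3502,.0345))"
```

```text
[-218.3  149.3   35.9] F [-1.6 -1.7 -5.7] T [ 0.31  0.02 -0.1 ] 0.0205 20.5833
from [0.5329 0.3496 0.0359] fix [-218.3  149.3   35.9] to [0.5334 0.3502 0.0345] tool shift/20mm [-0.032  0.022  0.07 ] ft [ 2.  -1.2  5.7]
```

apply_moves([
  [0,0,0,0],
  [0,0,0,0],
  [0,0,0,0],
  [0,0,0,0],
  [0,0,0,0],
], claw=0.62)

```text
clock: 21.0
eef_pos: [0.5306, 0.3491, 0.0337]
tool_rot: [-0.129, 0.992, -0.0, -0.001]
ft_force: [0.2, -0.7, -0.7]
grip_width: 0.0325
grasp_force: 0.0
```

apply_moves([
  [0,0,-0.4,0],
  [0,0,-0.8,0],
  [0,0,-1,0],
  [0,0,-1,0],
  [0,0,-1,0],
])

```text
clock: 21.42
eef_pos: [0.5309, 0.3492, 0.1196]
tool_rot: [-0.129, 0.992, -0.0, -0.0]
ft_force: [0.2, 1.5, -0.4]
grip_width: 0.0324
grasp_force: 0.0
```

apply_moves([
  [-0.3,1,-0.8,0],
  [-0.3,1,-0.5,0],
  [-0.3,1,0,0],
  [-0.3,1,0,0],
  [-0.3,1,0,0],
])

```text
clock: 21.83
eef_pos: [0.5346, 0.4546, 0.1456]
tool_rot: [-0.129, 0.992, 0.0, 0.001]
ft_force: [0.6, -0.6, -0.3]
grip_width: 0.0323
grasp_force: 0.0
```

apply_moves([
  [0,1,0,0],
  [0,1,0,0],
  [0,1,0,0],
  [0,1,0,0],
  [0,0.5,0,0],
])

```text
clock: 22.25
eef_pos: [0.5101, 0.543, 0.1446]
tool_rot: [-0.13, 0.991, 0.001, -0.0]
ft_force: [0.4, 0.1, -0.9]
grip_width: 0.0324
grasp_force: 0.0
```

```bash
python3 st.py
python3 - <<'E'
from h import *
d={n:bot.camera(n) for n in("side","top")};pickle.dump(d,open('c11.pkl','wb'))
a=d['top']['image'][140:240,130:260];b=d['side']['image'][170:305,160:300]
a=cv2.resize(a,None,fx=3.1,fy=3.1,interpolation=2);b=cv2.resize(b,None,fx=2.8,fy=2.8,interpolation=2)
h=max(a.shape[0],b.shape[0]);p=lambda i:cv2.copyMakeBorder(i,0,h-i.shape[0],0,0,0)
cv2.imwrite('pics/c11.png',np.hstack([p(a),p(b)]))
c=d['top'];im=c['image'];m=(im.min(2)>130).astype('uint8');m[:,:136]=0;m[:,178:]=0;m[:180]=0;m[225:]=0
for k in cv2.findContours(m,0,1)[0]:
    if cv2.contourArea(k)>40:
        r=cv2.minAreaRect(k);print(np.round(r[0],2),np.round(r[1],1),round(r[2],1),onplane(c,r[0],.010).round(4))
E
```

```text
[-387.2  246.3  144.6] F [-0.4 -0.   0.9] T [-0.01  0.02 -0.04] 0.0324 22.25
[156.13 201.95] [25.2  7.3] 76.6 [0.5095 0.3446 0.01  ]
[146.61 200.25] [25.1  7.2] 77.5 [0.5147 0.3763 0.01  ]
[164.36 196.64] [25.3  6.9] 77.5 [0.5275 0.3181 0.01  ]
```

View pics/c11.png

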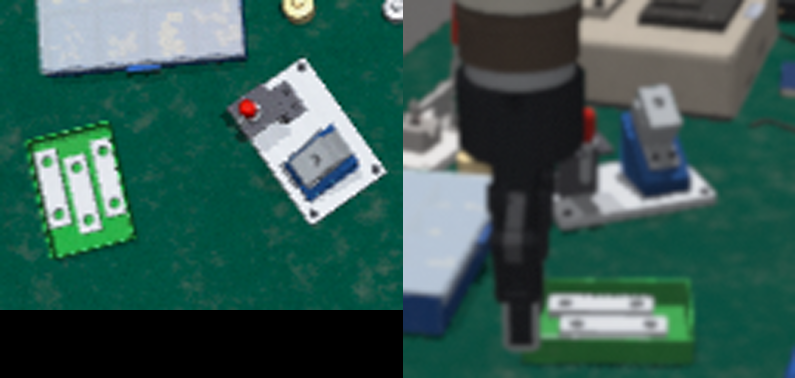

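```bash
python3 -c "
from workcell import bot
print(bot.job_done())"
```

```text
the job is handed in; nothing more can be done
None
```

The job is handed in at about 22 s: the pin hangs upright in the bracket notch, and the bar, moved only after that, lies flat in the tray between the two tested bars, which did not move; the calliper, hex key and weights were never touched.

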